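Stack the vial cases on the dock and close the end guard

TASK

Build a column of the three closed vial cases on the dark outlined pad of the stacking dock: the blue-lidded case at the bottom, the yellow-lidded one squarely on it and the red-lidded one squarely on top, each set down gently without dropping it, because there is glass inside. Then close the stiff blue end guard along its slide towards the column in small pushes until its green pointer stands on the red line, without running past the line, and let go. Leave the amber jar, the beaker and the wrench where they are.

Things in the scene. Friction and masses are not known exactly. Their poses are not given: they have to be found in the camera images.
- dock: stacking dock, fixed to the bench: aluminium plate 130 (x) by 320 (y) by 12 mm high, origin at the centre of its underside, z up. Pad near its +y end, guard slide on the -y side of the pad. A fixed grey wall across the +y end, 80 mm wide, rises 20 mm above the plate, its face 62 mm from the pad's centre. Nothing stands beside the pad in +x or -x.
- dock_pad (a point): centre of the dark outlined pad, on top of the plate (12 mm above the bench), 85 mm in +y from the dock's origin; axes as the dock. The outline, 58 (x) by 104 mm (y), is flush with the plate: the 54 by 100 mm underside of the blue case belongs centred in it, long side along y.
- dock_mark (a point): point on the red line (34 mm long along the dock's x, 4 mm wide) painted on the dock's white scale strip, at plate level: 34 mm in x, -12 mm in y from the dock's origin. Axes as the dock. The pointer stands on it when joint guard reads 0.080.
- guard (a joint): travel of the end guard along the dock's +y, towards the pad, in m: starts between 0.000 and 0.035; pointer on the red line at 0.080; travel ends at 0.095, past the line. Stiff: about 6 N slides it, and it stays where it is left, with no spring and hardly any coasting.
- guard_tab (a point): centre of the guard's rear (-y) face, 35 mm above the plate; axes as the dock, push to +y. The guard: blue carriage 44 (x) by 70 (y) mm, 25 mm high above the plate; at its front a blue panel 64 mm wide, 51 mm high; at its rear, flush with it, a black tab 44 mm wide, 10 mm thick (y), 51 mm high. Push the rear or pinch the tab from above.
- guard_pointer (a point): the guard's green pointer, 4 mm wide, on its +x side just above the scale strip; 35 mm in +y, 34 mm in +x from guard_tab. It is to stand at the same y (dock frame) as the red line; the guard's front panel is then 12 mm short of a case centred on the pad.
- case_blue_c (a point): centre (half-way up) of the closed vial case with the blue lid: a rigid box 54 (x) by 100 (y) by 45 mm high, white under a blue lid 14 mm thick, flat top and bottom, latches flush, always shut, 0.25 to 0.5 kg; starts flat on the bench, z up. Grasp it across the 54 mm width; half round it is the same.
- case_yellow_c (a point): centre (half-way up) of the closed vial case with the yellow lid: a rigid box 54 (x) by 100 (y) by 45 mm high, white under a yellow lid 14 mm thick, flat top and bottom, latches flush, always shut, 0.25 to 0.5 kg; starts flat on the bench, z up. Grasp it across the 54 mm width; half round it is the same.
- case_red_c (a point): centre (half-way up) of the closed vial case with the red lid: a rigid box 54 (x) by 100 (y) by 45 mm high, white under a red lid 14 mm thick, flat top and bottom, latches flush, always shut, 0.25 to 0.5 kg; starts flat on the bench, z up. Grasp it across the 54 mm width; half round it is the same.
- reagent: bystander: amber jar, 60 mm across, 120 mm tall, origin at the centre of its underside. Leave alone.
- beaker: bystander: open glass beaker, 70 mm across, 80 mm tall, origin at the centre of its underside. Leave alone.
- wrench: bystander: steel wrench 160 mm long, lying along its x. Leave alone.
Things that resemble listed ones, but are neither listed nor needed, are in the scene too. What is shaped like the part that bears case_blue_c but purple or turquoise is not meant.

How it is judged:
By the outcome, as a careful person would: the job done as asked, in the order asked, and still so for the second after the job is handed in, with the robot touching nothing.
It also fails if it takes over 69 s, if anything falls off the work surface, if the arm or the gripper's body presses on something with over 40 N, if the wrist force passes 120 N, or if a joint passes its speed limit or range.

ROBOT

A 7-joint arm with a two-finger parallel gripper is mounted at the origin on the work surface. World frame = base frame: x ahead of the robot, y to its left, z up, the work surface at z = 0. Lengths are in m, angles in rad, forces in N, time in s.
With the tool pointing down it reaches from about 0.425 to 0.875 m from the base axis. Payload 4.7 kg.
Tool frame: the origin (TCP) lies between the finger pads; the fingertips stand 14 mm ahead of it and the grasp point (between the pads) lies 5 mm behind it; z points along the fingers, y is the direction in which the jaws open and shut (so a half turn about z gives the same grasp; the last joint's range is limited). The gripper opens to 85 mm and grips with 20 to 120 N. Pads are 22 mm wide; open, the fingers measure 114 mm over their backs; the gripper's body (76 mm by 85 mm) begins 54 mm behind the grasp point. The pads swing forward as they close: fully open they stand 13 mm farther back than shut.
Start: joints at [0.014, 0.321, -0.07, 1.45, 0.023, 1.371, -0.057], TCP at [0.65, -0, 0.245] pointing down, gripper open.
Joint ranges: [-2.86, 2.86], [-0.3, 2.09], [-1.38, 1.24], [0.06, 2.45], [-1.56, 4.7], [0.09, 2.05], [-2.69, 2.69]. Speed limits (rad/s): [2.57, 2.57, 3.14, 3.14, 3.14, 3.14, 3.14].

INTERFACE

Orientations are given as [roll, pitch, yaw] about the fixed x, y, z axes, in that order (R = Rz(yaw) Ry(pitch) Rx(roll)).
In Python, from cell import bot gives the robot as it stands. Calls block until the motion is done:
- bot.movep(position, orientation): joint-space move of the TCP to a pose.
- bot.line_to(position, vel=0.15, rot=None, guard=None): straight line of the TCP; rot=None keeps the orientation; vel is the mean speed in m/s. With guard (N) it stops when the force on the tool has changed by that much, and returns True; else False.
- bot.set_joints(angles): joint-space move.
- bot.release() and bot.close(force=None): open the fingers fully, or close them until they stop; force is the grip in N (None keeps the last).
- bot.sleep(seconds).
- bot.inverse_kinematics(position, orientation): joint angles nearest the present ones, or None.
- bot.observe(): the state.
- bot.capture(name): name is "scene" or "side" or "wrist"; returns a dict with "frame" (420x560x3 uint8, red, green, blue), "intrinsics" (3x3 intrinsics, pixels), "position" and "orientation" of the camera in the world; the wrist camera has in their place "mount" (4x4, takes a point from camera to tool coordinates, whose origin is the TCP and whose axes are the flange's). Camera axes: x right, y down, z forward; pixel columns grow to the right and rows downward; lengths in m; the calibration is good to about 2 mm. The wrist camera is an equidistant fisheye: a pixel r from the principal point sees the ray r / f radians off the axis. A picture is of the moment at which its call begins: read the wrist's pose just before it. There is no depth.
A pose or a line that the arm cannot do raises bot.MotionError and nothing moves.
- bot.sign_off(): hands the job in, once; it reports no verdict.
The state is a dict: "time_s": time; "q": joint angles; "qvel": joint speeds; "joint_efforts": joint torques, N m; "ee_pos": TCP position; "ee_rot": TCP orientation; "contact_force": force on the tool from outside, world axes, zero at the start; "wrist_torque": the same for the moment, N m; "gripper_width": finger opening in m.
Only numpy, scipy, OpenCV 4.12 (cv2) and the standard library are available. Lean on these libraries where they do the work, as an engineer would, in place of code of your own. Each camera call takes 0.05 s, during which the arm holds its last target. There are 200 camera calls.

## Working session

There is one attempt and no reset: what is moved stays moved. The work goes in short steps, each a Python script; the robot and the scene stay as the last script left them, time stands still between calls to the robot, and variables do not carry over. Pictures are saved under pics/ and viewed, about 8 in all and at most 12, crops included, and the job is handed in when it is done.

```bash
ls; mkdir -p pics
python3 - <<'E'
from cell import bot
import cv2,numpy as np,pickle
d={}
for n in("scene","side","wrist"):
    s=bot.observe(); c=bot.capture(n); c['ee_pos']=s['ee_pos'];c['ee_rot']=s['ee_rot']; d[n]=c
    cv2.imwrite(f"pics/{n}0.png",c["frame"][:,:,::-1])
    print(n,{k:np.round(v,3).tolist() for k,v in c.items() if k!='frame'})
pickle.dump(d,open('cap0.pkl','wb'))
print(bot.observe())
E
```

```text
pics
scene {'intrinsics': [[529.811, 0.0, 270.784], [0.0, 529.811, 214.65], [0.0, 0.0, 1.0]], 'position': [1.164, 0.882, 0.724], 'orientation': [-2.141, 0.004, 2.505], 'ee_pos': [0.649, -0.0, 0.244], 'ee_rot': [-3.14, 0.0, 1.571]}
side {'intrinsics': [[382.514, 0.0, 281.513], [0.0, 382.514, 204.71], [0.0, 0.0, 1.0]], 'position': [0.239, -0.456, 0.547], 'orientation': [-2.245, -0.001, -0.498], 'ee_pos': [0.649, -0.0, 0.244], 'ee_rot': [-3.14, 0.0, 1.571]}
wrist {'intrinsics': [[325.192, 0.0, 278.691], [0.0, 325.192, 209.789], [0.0, 0.0, 1.0]], 'mount': [[0.0, -0.949, -0.316, 0.082], [1.0, 0.0, 0.0, -0.001], [-0.0, -0.316, 0.949, -0.129], [0.0, 0.0, 0.0, 1.0]], 'ee_pos': [0.65, -0.0, 0.244], 'ee_rot': [-3.14, 0.0, 1.571]}
{'time_s': 0.15, 'q': array([ 0.01410628,  0.32164622, -0.07012101,  1.45139265,  0.02259448,
        1.3708062 , -0.05691705]), 'qvel': array([-0.00037725, -0.00183189,  0.00168126, -0.00352273,  0.00123419,
       -0.00099978, -0.00041199]), 'joint_efforts': array([ 4.86840745e-04, -4.94090402e+01, -3.82246608e-01, -3.14684451e+01,
        1.31496685e-02,  8.20941757e-03, -6.77807677e-07]), 'ee_pos': array([ 6.49612423e-01, -2.43886924e-05,  2.44480310e-01]), 'ee_rot': array([-3.14012917e+00,  6.99072862e-05,  1.57083068e+00]), 'contact_force': array([0.15735862, 0.58561808, 0.08734749]), 'wrist_torque': array([-0.03960753,  0.00043628, -0.03390902]), 'gripper_width': 0.0856064608268542}
```

View pics/scene0.png

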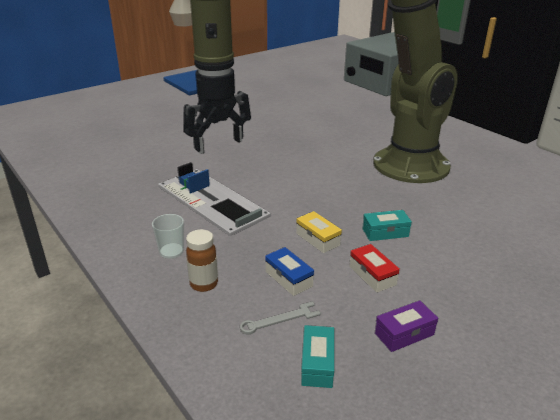

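View pics/side0.png

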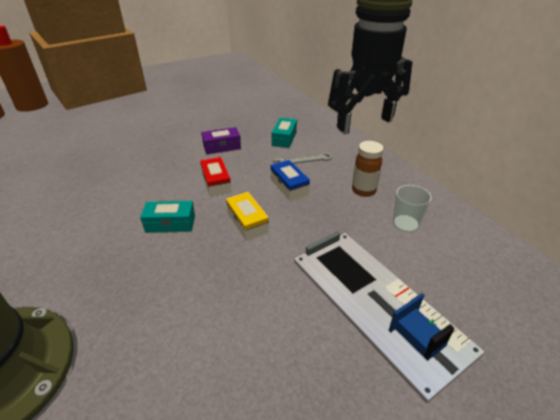

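View pics/wrist0.png

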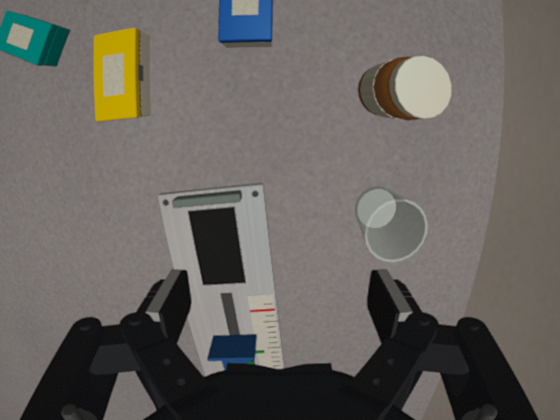

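Viewed 3 pictures. In the scene view the blue lid is at (289,267), yellow at (319,228) and red at (375,263). The look-alikes are turquoise at (387,224) and (319,350), and purple at (406,325). The dock's pad is near (232,208) and its guard near (195,182). In the wrist view the pad is at (217,245), the red line at (262,310) and the green pointer at (260,352). By colour and white body, the three meant are the blue, yellow and red ones; I'll confirm them in a crop.

```bash
cat > h.py <<'E'
import cv2,numpy as np,pickle
from scipy.spatial.transform import Rotation as R
HSV={'blue':((105,120,50),(125,255,255)),'yellow':((20,140,90),(33,255,255)),'red':((0,170,70),(6,255,255)),'green':((50,120,60),(80,255,255))}
def cap(bot,n):
    s=bot.observe(); c=bot.capture(n); c['ee_pos']=s['ee_pos'];c['ee_rot']=s['ee_rot']; c['n']=n; return c
def rays(c,px):
    px=np.atleast_2d(np.asarray(px,float)); K=c['intrinsics']
    u=(px-[K[0,2],K[1,2]])/K[0,0]
    if 'mount' in c:
        r=np.linalg.norm(u,axis=1,keepdims=True)
        d=np.hstack([u/np.maximum(r,1e-9)*np.sin(r),np.cos(r)])
        T=R.from_euler('xyz',c['ee_rot']).as_matrix(); M=np.asarray(c['mount'])
        return np.asarray(c['ee_pos'])+T@M[:3,3], d@(T@M[:3,:3]).T
    d=np.hstack([u,np.ones((len(u),1))])
    return np.asarray(c['position']), d@R.from_euler('xyz',c['orientation']).as_matrix().T
def onplane(c,px,z):
    o,d=rays(c,px); return (o+d*((z-o[2])/d[:,2:]))[:,:2]
def tri(views):
    A=np.zeros((3,3));b=np.zeros(3);L=[]
    for c,p in views:
        o,d=rays(c,p); d=d[0]/np.linalg.norm(d[0]); P=np.eye(3)-np.outer(d,d); A+=P;b+=P@o;L.append((o,P))
    x=np.linalg.solve(A,b); return x,[np.linalg.norm(P@(x-o)) for o,P in L]
def mask(c,lo,hi):
    m=cv2.inRange(cv2.cvtColor(c['frame'],cv2.COLOR_RGB2HSV),np.array(lo),np.array(hi))
    return cv2.morphologyEx(m,cv2.MORPH_CLOSE,np.ones((3,3)))
def blobs(c,col,amin=30):
    m=mask(c,*HSV[col]) if isinstance(col,str) else mask(c,*col)
    k,_=cv2.findContours(m,cv2.RETR_EXTERNAL,cv2.CHAIN_APPROX_NONE)
    return sorted([x[:,0,:] for x in k if cv2.contourArea(x)>amin],key=lambda x:-cv2.contourArea(x))
def rect(c,cnt,z):
    """centre, (long,short), yaw of long axis relative to +y of the metric outline"""
    p=onplane(c,cnt,z).astype(np.float32); (ctr,(w,h),a)=cv2.minAreaRect(p)
    B=cv2.boxPoints((ctr,(w,h),a)); e=B[1]-B[0]; f=B[2]-B[1]; l=e if np.linalg.norm(e)>np.linalg.norm(f) else f
    if l[1]<0:l=-l
    return np.array(ctr),(max(w,h),min(w,h)),np.arctan2(-l[0],l[1])
E
python3 - <<'E'
from h import *
d=pickle.load(open('cap0.pkl','rb')); S,D,W=d['scene'],d['side'],d['wrist']
for col in('blue','yellow','red'):
    for n,c in d.items():
        for b in blobs(c,col)[:4]:
            r=rect(c,b,.045); print(col,n,b.mean(0).round(),cv2.contourArea(b),np.round(r[0],3),np.round(r[1],3),round(float(r[2]),3))
print('dark pad')
for b in blobs(W,((0,0,0),(180,255,55)),1500): 
    r=rect(W,b,.012); print(b.mean(0).round(),cv2.contourArea(b),np.round(r[0],4),np.round(r[1],4),r[2])
for col in('red','green'):
  for b in blobs(W,col,8): print(col,b.mean(0),onplane(W,b.mean(0),.012))
f=S['frame'][170:400,240:460]; cv2.imwrite('pics/crop1.png',cv2.resize(f,None,fx=2.6,fy=2.6,interpolation=cv2.INTER_CUBIC)[:,:,::-1])
E
```

```text
blue scene [53. 48.] 10483.0 [ 0.332 -2.042] [2.038 0.638] -0.23
blue scene [300.  21.] 2870.0 [-0.816 -1.449] [1.142 0.45 ] -0.632
blue scene [289. 265.] 895.5 [0.621 0.205] [0.11  0.061] -0.012
blue scene [183.  81.] 458.0 [ 0.254 -0.949] [0.275 0.125] -0.478
blue side [414. 323.] 1305.5 [ 0.59 -0.25] [0.094 0.067] -1.282
blue side [290. 174.] 608.0 [0.611 0.19 ] [0.112 0.059] 0.009
blue wrist [245.  21.] 1671.5 [0.615 0.171] [0.053 0.046] 1.559
blue wrist [232. 350.] 1109.5 [ 0.583 -0.233] [0.074 0.063] -0.096
yellow scene [319. 226.] 678.0 [0.478 0.132] [0.111 0.064] -0.006
yellow side [247. 210.] 898.5 [0.469 0.117] [0.112 0.059] -0.004
yellow wrist [117.  75.] 3865.5 [0.473 0.126] [0.099 0.058] -0.002
red scene [374. 262.] 861.0 [0.472 0.303] [0.108 0.061] -0.154
red side [215. 171.] 548.5 [0.463 0.286] [0.113 0.054] -0.176
red side [ 4. 36.] 133.5 [0.007 1.856] [0.375 0.043] 0.023
dark pad
[278. 364.] 35429.0 [ 0.6473 -0.3955] [1.4822 0.5481] -1.5681959
[217. 246.] 3094.5 [ 0.5719 -0.0886] [0.1014 0.0555] 0.091619305
```

View pics/crop1.png

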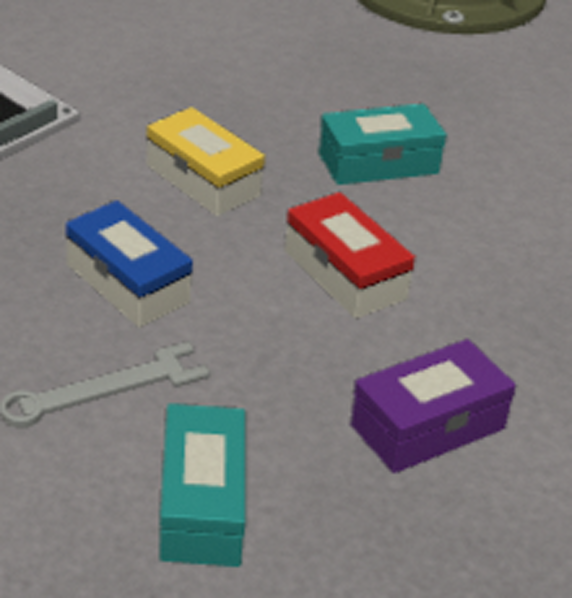

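Picture 4 (crop) confirms that the white-bodied cases are blue at crop (128,245), yellow at (205,145) and red at (350,235). The turquoise and purple boxes are single-coloured decoys. Next is one wrist look over the cases. I'll triangulate the label and pad centres across the views for their heights.

```bash
cat >> h.py <<'E'
def label(c,cnt):
    """centre of the white label inside a lid outline"""
    m=np.zeros(c['frame'].shape[:2],np.uint8); cv2.drawContours(m,[cnt.astype(np.int32)],-1,255,-1)
    w=cv2.inRange(cv2.cvtColor(c['frame'],cv2.COLOR_RGB2HSV),np.array((0,0,110)),np.array((180,80,255)))&m
    k,_=cv2.findContours(w,cv2.RETR_EXTERNAL,cv2.CHAIN_APPROX_NONE); k=max(k,key=cv2.contourArea)
    q=cv2.moments(k); return np.array([q['m10'],q['m01']])/q['m00'],k[:,0,:]
def cen(k): q=cv2.moments(k); return np.array([q['m10'],q['m01']])/q['m00']
E
python3 - <<'E'
from cell import bot
from h import *
bot.movep([.54,.10,.27],[np.pi,0,np.pi/2])
W=cap(bot,'wrist'); pickle.dump(W,open('cap1.pkl','wb')); cv2.imwrite('pics/wrist1.png',W['frame'][:,:,::-1])
d=pickle.load(open('cap0.pkl','rb'))
rough={'blue':(.615,.198),'yellow':(.473,.125),'red':(.468,.295)}
for col,r0 in rough.items():
    V=[]
    for n,c in (('scene',d['scene']),('side',d['side']),('wrist',W)):
        b=min(blobs(c,col,100),key=lambda b:np.linalg.norm(rect(c,b,.045)[0]-r0))
        l,k=label(c,b); V.append((c,l)); 
        if n=='wrist': print(col,'outline',rect(c,b,.045),'label',rect(c,k,.045))
        else: print(n,onplane(c,l,.045))
    print(col,'tri',tri(V),'scene+wrist',tri([V[0],V[2]])[0],'side+wrist',tri([V[1],V[2]])[0])
V=[]
for n,c in d.items():
    bs=[b for b in blobs(c,((0,0,0),(180,255,55)),200) if np.linalg.norm(rect(c,b,.012)[0]-(.572,-.089))<.03]
    for b in bs: print('pad',n,rect(c,b,.012),cen(b)); V.append((c,cen(b)))
print(tri(V)); print(bot.observe()['time_s'])
h=cv2.cvtColor(d['wrist']['frame'],cv2.COLOR_RGB2HSV)
print(h[308:313,256:270:3].tolist()); print(h[350:355,256:266:2].tolist())
E
```

```text
scene [[0.61554689 0.19884685]]
side [[0.61572949 0.19677595]]
blue outline (array([0.61394006, 0.19913556]), (0.09872718155384064, 0.0541866272687912), np.float32(-0.008652779)) label (array([0.61507666, 0.19919853]), (0.04604462534189224, 0.027072595432400703), np.float32(-0.014809589))
blue tri (array([0.61553061, 0.19849824, 0.04434547]), [np.float64(0.0004014350552313009), np.float64(0.0010573118571303765), np.float64(0.0008568144017725649)]) scene+wrist [0.61514204 0.19889491 0.04476605] side+wrist [0.61596679 0.19887084 0.04349448]
scene [[0.47070268 0.12462419]]
side [[0.4710953  0.12333677]]
yellow outline (array([0.47107211, 0.1261953 ]), (0.09894660115242004, 0.05436597764492035), np.float32(-0.002137891)) label (array([0.47003475, 0.12579282]), (0.044271208345890045, 0.025565769523382187), np.float32(0.0019683682))
yellow tri (array([0.47080399, 0.12496482, 0.04455951]), [np.float64(0.0005654723175132306), np.float64(0.0010265578455329002), np.float64(0.001135330699864396)]) scene+wrist [0.47088408 0.12571525 0.04565047] side+wrist [0.47090405 0.12538942 0.04368365]
scene [[0.46510043 0.29648849]]
side [[0.46544308 0.29520718]]Traceback (most recent call last):
  File "<stdin>", line 11, in <module>
  File "h.py", line 40, in label
    k,_=cv2.findContours(w,cv2.RETR_EXTERNAL,cv2.CHAIN_APPROX_NONE); k=max(k,key=cv2.contourArea)
                                                                       ~~~^^^^^^^^^^^^^^^^^^^^^^^
ValueError: max() iterable argument is empty
```

```bash
python3 - <<'E'
import re
s=open('h.py').read()
s=s.replace("    return cv2.morphologyEx(m,","    if lo[0]==0 and lo[1]>0: m|=cv2.inRange(cv2.cvtColor(c['frame'],cv2.COLOR_RGB2HSV),np.array((172,lo[1],lo[2])),np.array((180,255,255)))\n    return cv2.morphologyEx(m,").replace("((0,170,70),(6,255,255))","((0,150,70),(9,255,255))")
open('h.py','w').write(s)
E
python3 - <<'E'
from h import *
W=pickle.load(open('cap1.pkl','rb'));d=pickle.load(open('cap0.pkl','rb'))
for b in blobs(W,'red',10): print('red blob',cen(b),cv2.contourArea(b),rect(W,b,.045))
V=[]
for n,c in d.items():
    bs=[b for b in blobs(c,((0,0,0),(180,255,55)),200) if np.linalg.norm(rect(c,b,.012)[0]-(.572,-.089))<.03]
    for b in bs: print('pad',n,rect(c,b,.012),cen(b)); V.append((c,cen(b)))
if len(V)>1: print(tri(V))
h=cv2.cvtColor(d['wrist']['frame'],cv2.COLOR_RGB2HSV)
print(h[309:312,254:272:3].tolist()); print(h[351:354,254:266:2].tolist())
E
```

```text
red blob [207.89923878  28.67327724] 1664.0 (array([0.46225008, 0.27643606]), (0.059903986752033234, 0.0544891282916069), np.float32(-0.15600374))
pad scene (array([ 0.57324284, -0.09258415]), (0.09424978494644165, 0.05484677106142044), np.float32(0.09872289)) [230.24365942 209.24547101]
pad side (array([ 0.57331568, -0.09033927]), (0.09837742149829865, 0.05308449640870094), np.float32(0.09377815)) [345.90859232 269.08470445]
pad wrist (array([ 0.57192963, -0.08855382]), (0.10144060105085373, 0.05550398305058479), np.float32(0.091619305)) [217.13076965 245.50627457]
(array([ 0.57358316, -0.09024952,  0.01093394]), [np.float64(0.0033929581913968304), np.float64(0.0018360337545033035), np.float64(0.004520575511864556)])
[[[9, 63, 167], [6, 93, 167], [5, 114, 168], [4, 128, 165], [3, 159, 172], [2, 184, 172]], [[2, 176, 172], [2, 202, 172], [2, 209, 172], [2, 213, 171], [2, 200, 175], [2, 185, 175]], [[3, 159, 176], [3, 151, 176], [4, 122, 177], [5, 104, 176], [6, 93, 176], [7, 84, 177]]]
[[[103, 193, 62], [65, 130, 98], [62, 138, 102], [64, 168, 102], [65, 196, 100], [43, 42, 139]], [[101, 197, 62], [68, 196, 116], [65, 178, 122], [65, 157, 125], [63, 141, 128], [47, 47, 147]], [[103, 152, 67], [62, 76, 134], [55, 68, 146], [52, 59, 150], [49, 50, 152], [32, 29, 161]]]
```

View pics/wrist1.png

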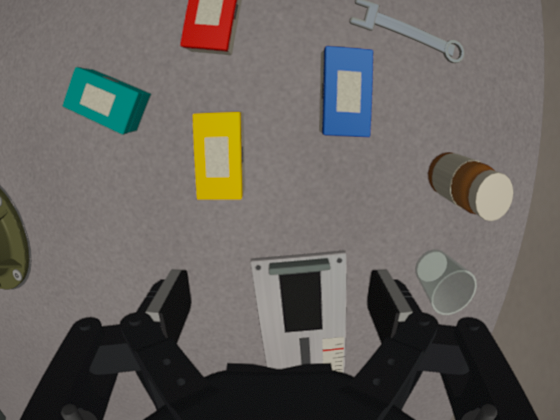

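Picture 5 shows blue (348,90), yellow (217,155), red (208,25, cut off at the top) and the pad (302,300). Next I take the pad from this view too, then pick and place the blue case.

```bash
cat >> h.py <<'E'
def down(yaw): return [np.pi,0,np.pi/2+yaw]
G=.022
def pick(bot,xy,yaw,z0=0.0,zt=.17):
    bot.movep([*xy,.11+z0],down(yaw)); bot.line_to([*xy,z0+G],vel=.12)
    bot.close(45); w=bot.observe()['gripper_width']
    bot.line_to([*xy,zt],vel=.2); s=bot.observe(); print('picked w',w,s['gripper_width'],'F',s['contact_force'].round(1),'t',s['time_s']); return w
def place(bot,xy,yaw,zb,zt=.17):
    bot.line_to([*xy,zt],vel=.25,rot=down(yaw)); bot.line_to([*xy,zb+G+.012],vel=.15); bot.sleep(.15)
    hit=bot.line_to([*xy,zb+G-.006],vel=.02,guard=4); s=bot.observe()
    print('placed hit',hit,'tcp',s['ee_pos'].round(4),'bottom',s['ee_pos'][2]-G,'F',s['contact_force'].round(1))
    bot.release(); bot.line_to([*s['ee_pos'][:2],s['ee_pos'][2]+.09],vel=.2); print('t',bot.observe()['time_s'])
E
python3 - <<'E'
from cell import bot
from h import *
W=pickle.load(open('cap1.pkl','rb'));d=pickle.load(open('cap0.pkl','rb'))
for b in blobs(W,((0,0,0),(180,255,55)),800)[:5]: print(rect(W,b,.012))
print('t',bot.observe()['time_s'])
pick(bot,(.6152,.1990),-.010)
E
```

```text
(array([ 0.54086977, -0.32930049]), (1.5835051536560059, 0.5868868827819824), np.float32(1.5700164))
(array([ 0.57215703, -0.08842998]), (0.10154297202825546, 0.055224306881427765), np.float32(0.089074805))
t 0.85
picked w 0.05352054736678747 0.05307645314245139 F [ 0.  -0.  -4.7] t 3.85
```

Run:
```python
from cell import bot
from h import *
place(bot,(.5720,-.0885),.0903,.012)
bot.line_to([.572,-.19,.26],vel=.3)
W=cap(bot,'wrist'); pickle.dump(W,open('cap2.pkl','wb')); cv2.imwrite('pics/wrist2.png',W['frame'][:,:,::-1])
for b in blobs(W,'blue',300): print('blue',cen(b),rect(W,b,.057))
for c in('red','green'):
  for b in blobs(W,c,8): print(c,cen(b),onplane(W,cen(b),.012))
print(bot.observe()['time_s'])
```

```text
placed hit True tcp [ 0.5719 -0.0885  0.0349] bottom 0.012937627823548403 F [0.6 0.2 4.7]
t 7.925
blue [289.87979207  88.99404945] (array([ 0.57129371, -0.0885812 ]), (0.09791743010282516, 0.05197999253869057), np.float32(0.08865126))
blue [289.13367011 232.05180018] (array([ 0.58662891, -0.24384636]), (0.06329397112131119, 0.06303981691598892), np.float32(0.09189526))
red [327.24836601 174.49673203] [[ 0.625813   -0.18111733]]
green [309.72916667 238.5       ] [[ 0.6149331  -0.26440655]]
8.6917
```

View pics/wrist2.png

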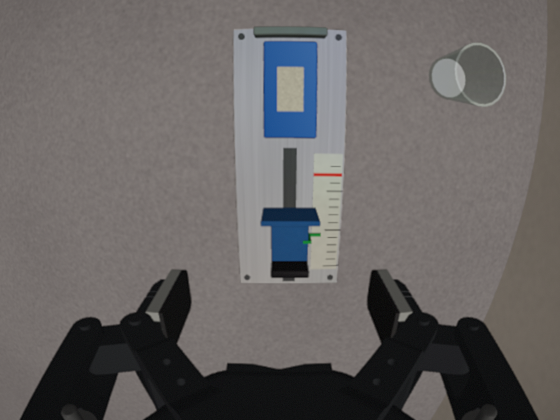

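Picture 6 shows the blue case inside the pad outline at (290,89), less than 1 mm off. The red line is at (327,174) and the green pointer at (310,238). Yellow is next, with a look at red on the way.

Run:
```python
from cell import bot
from h import *
bot.movep([.4708,.126,.2],down(0))
bot.sleep(.1)
W=cap(bot,'wrist'); pickle.dump(W,open('cap3.pkl','wb'))
for c in('yellow','red'):
  for b in blobs(W,c,300): print(c,cen(b),rect(W,b,.045)); 
  try: print('label',rect(W,label(W,blobs(W,c,300)[0])[1],.045))
  except Exception as e: print(e)
pick(bot,(.4708,.126),0)
place(bot,(.5717,-.0886),.0895,.057)
bot.line_to([.572,-.19,.28],vel=.3)
W=cap(bot,'wrist'); pickle.dump(W,open('cap4.pkl','wb')); cv2.imwrite('pics/wrist4.png',W['frame'][:,:,::-1])
for b in blobs(W,'yellow',300): print('yellow',cen(b),rect(W,b,.102))
print(bot.observe()['time_s'])
```

```text
yellow [277.88317992 191.16022315] (array([0.47024053, 0.12673396]), (0.09896101802587509, 0.053253423422575), np.float32(-0.001558764))
label (array([0.47021666, 0.12562203]), (0.04384050518274307, 0.025204088538885117), np.float32(-0.015083744))
red [266.61300874  34.75007863] (array([0.46122295, 0.27666783]), (0.05957721546292305, 0.052968405187129974), np.float32(-0.15412816))
max() iterable argument is empty
picked w 0.05381029832305305 0.052996199804328833 F [ 0.4  0.2 -3.6] t 12.7417
placed hit True tcp [ 0.5719 -0.0886  0.0799] bottom 0.05789773124082278 F [0.4 0.6 5. ]
t 16.3
yellow [289.96664356  87.68373477] (array([ 0.57117593, -0.08877763]), (0.09884969145059586, 0.05323450267314911), np.float32(0.094067685))
17.0
```

Run:
```python
from cell import bot
from h import *
bot.movep([.47,.20,.24],down(0)); bot.sleep(.1)
W=cap(bot,'wrist'); d=pickle.load(open('cap0.pkl','rb'))
b=min(blobs(W,'red',300),key=lambda b:np.linalg.norm(rect(W,b,.045)[0]-(.465,.296)))
r=rect(W,b,.045); l,k=label(W,b); print(cen(b),r,'label',rect(W,k,.045))
V=[(W,l)]
for n in('scene','side'):
    c=d[n]; V.append((c,label(c,min(blobs(c,'red',100),key=lambda b:np.linalg.norm(rect(c,b,.045)[0]-(.465,.296))))[0]))
print(tri(V))
assert np.linalg.norm(r[0]-(.465,.296))<.006
xy=(r[0]+onplane(W,l,.045)[0])/2; yaw=float(r[2]); print(xy,yaw)
pick(bot,xy,yaw,zt=.22)
place(bot,(.5715,-.0887),.091,.102,zt=.22)
bot.line_to([.572,-.19,.30],vel=.3)
W=cap(bot,'wrist'); pickle.dump(W,open('cap5.pkl','wb')); cv2.imwrite('pics/wrist5.png',W['frame'][:,:,::-1])
for b in blobs(W,'red',200): print('red',cen(b),rect(W,b,.147))
S=cap(bot,'scene'); D=cap(bot,'side')
pickle.dump((S,D),open('cap6.pkl','wb'))
cv2.imwrite('pics/col6.png',np.hstack([cv2.resize(S['frame'][110:270,140:300],(400,400)),cv2.resize(D['frame'][180:400,280:500],(400,400))])[:,:,::-1])
print(bot.observe()['time_s'])
```

```text
[272.8180726   88.24498344] (array([0.4645178 , 0.29776317]), (0.09870263934135437, 0.052898671478033066), np.float32(-0.15876766)) label (array([0.46442863, 0.29772902]), (0.044792480766773224, 0.025808824226260185), np.float32(-0.15947634))
(array([0.46510336, 0.29685089, 0.04463036]), [np.float64(0.0010894701092522008), np.float64(0.0005166529584916411), np.float64(0.0009344398268217263)])
[0.46447979 0.29772843] -0.15876765549182892
picked w 0.05335685019162924 0.05331230705333592 F [ 0.5 -0.5 -3.8] t 21.7667
placed hit True tcp [ 0.5717 -0.0887  0.125 ] bottom 0.10295635589602473 F [-0.3 -0.3  3.5]
t 26.0083
red [290.46265048  84.40640418] (array([ 0.57076126, -0.08904508]), (0.09853563457727432, 0.052481759339571), np.float32(0.09830766))
26.75
```

View pics/col6.png

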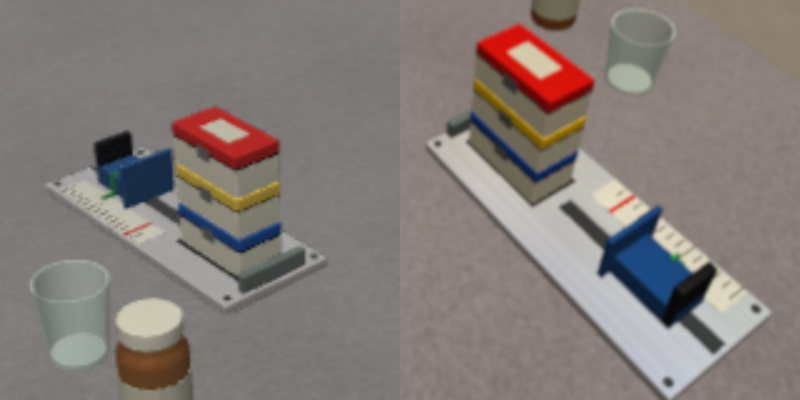

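Picture 7 shows the column standing square on the pad, blue, then yellow, then red. The guard is open at about 0.00. Next I close the gripper and push from behind, with the camera turned to the pointer side.

```bash
cat >> h.py <<'E'
TH=.0905; O=np.array([.572,-.0885])-.085*np.array([-np.sin(TH),np.cos(TH)])
Rd=np.array([[np.cos(TH),-np.sin(TH)],[np.sin(TH),np.cos(TH)]])
def w(x,y): return O+Rd@[x,y]
def dk(p): return Rd.T@(np.asarray(p)[:2]-O)
E
python3 - <<'E'
from cell import bot
from h import *
r=[np.pi,0,TH]
bot.movep([*w(0,-.177),.2],r); bot.close(60); bot.line_to([*w(0,-.177),.045],vel=.15); bot.sleep(.2)
f0=bot.observe()['contact_force']
hit=bot.line_to([*w(0,-.12),.045],vel=.025,guard=3.5); s=bot.observe(); y=dk(s['ee_pos'])[1]
print('hit',hit,dk(s['ee_pos']),s['contact_force']-f0,s['time_s'])
if hit:
    bot.line_to([*w(0,y+.02),.045],vel=.03); bot.sleep(.1); s=bot.observe(); print(dk(s['ee_pos']),s['contact_force']-f0)
W=cap(bot,'wrist'); pickle.dump(W,open('cap7.pkl','wb')); cv2.imwrite('pics/wrist7.png',W['frame'][:,:,::-1])
for c in('red','green'):
  for b in blobs(W,c,6): print(c,cen(b),dk(onplane(W,cen(b),.012)[0]),dk(onplane(W,cen(b),.016)[0]))
print(bot.observe()['time_s'])
E
```

```text
hit True [-0.00021436 -0.13603066] [ 0.65530006 -0.62405606 -0.08146245] 31.6
[-0.00051888 -0.1179944 ] [ 2.05220057 -3.84313812 -3.30881384]
red [ 91.83589744 178.21367521] [ 0.04535989 -0.01103394] [ 0.04622142 -0.0136609 ]
green [179.97063492 220.2218254 ] [ 0.0202857  -0.06361478] [ 0.02176855 -0.06493884]
32.5583
```

View pics/wrist7.png

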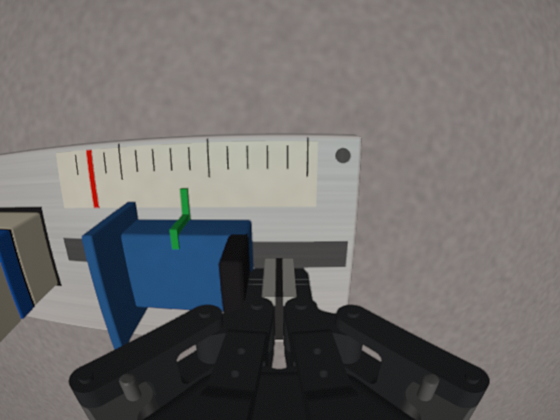

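```bash
cat >> h.py <<'E'
def gap(W):
    """dock-y of pointer tip (two height hypotheses) and of the red line"""
    g=blobs(W,'green',6)[0]; m=np.zeros(W['frame'].shape[:2],np.uint8); cv2.drawContours(m,[g.astype(np.int32)],-1,255,-1)
    P=np.argwhere(m)[:,::-1]; out={}
    for z in(.013,.016):
        D=(onplane(W,P,z)-O)@Rd; t=D[(D[:,0]>D[:,0].max()-.012)&(D[:,0]<D[:,0].max()-.001)]; out[z]=(t[:,0].max().round(4),t[:,1].mean().round(4))
    r=max([b for b in blobs(W,((0,110,70),(9,255,255)),20)],key=lambda b:-np.linalg.norm(dk(onplane(W,cen(b),.0125)[0])-(.045,-.012)))
    return out,dk(onplane(W,cen(r),.0125)[0])
E
python3 - <<'E'
from cell import bot
from h import *
print(gap(pickle.load(open('cap7.pkl','rb'))))
for y in(-.100,-.082,-.072):
    bot.line_to([*w(0,y),.045],vel=.03); bot.sleep(.1); s=bot.observe(); W=cap(bot,'wrist')
    print(dk(s['ee_pos']),s['contact_force'].round(1),gap(W))
print(s['time_s'])
E
```

```text
({0.013: (np.float64(0.037), np.float64(-0.0675)), 0.016: (np.float64(0.0378), np.float64(-0.0684))}, array([ 0.04556112, -0.01133483]))
[-0.00059503 -0.10195548] [ 2.4 -5.2 -3.9] ({0.013: (np.float64(0.0375), np.float64(-0.0515)), 0.016: (np.float64(0.0383), np.float64(-0.0524))}, array([ 0.04563975, -0.01141166]))
[-0.00059808 -0.083799  ] [ 1.2 -5.4 -3.3] ({0.013: (np.float64(0.0375), np.float64(-0.0333)), 0.016: (np.float64(0.0383), np.float64(-0.0342))}, array([ 0.04548803, -0.01144029]))
[-0.0006275  -0.07354746] [ 1.6 -5.7 -3. ] ({0.013: (np.float64(0.0374), np.float64(-0.0231)), 0.016: (np.float64(0.0382), np.float64(-0.024))}, array([ 0.04548577, -0.01149459]))
34.875
```

Picture 8 shows the pointer bar at (186,200), the red line at (94,180) and the finger on the tab at (235,270). The pointer moves 1:1 with the tool. Now one more push, then a look from straight above the line so there is no parallax.

Run:
```python
from cell import bot
from h import *
bot.line_to([*w(0,-.0655),.045],vel=.03); bot.sleep(.1); s=bot.observe(); print(dk(s['ee_pos']),gap(cap(bot,'wrist')))
bot.line_to([*w(0,-.085),.045],vel=.1); bot.line_to([*w(0,-.085),.21],vel=.25); bot.line_to([*w(-.03,-.014),.21],vel=.2); bot.sleep(.2)
W=cap(bot,'wrist'); print(gap(W)); cv2.imwrite('pics/w9.png',cv2.resize(W['frame'][60:280,170:400],None,fx=2.6,fy=2.6)[:,:,::-1])
print(bot.observe()['time_s'])
```

```text
[-0.00062655 -0.06683449] ({0.013: (np.float64(0.0374), np.float64(-0.0163)), 0.016: (np.float64(0.0382), np.float64(-0.0172))}, array([ 0.0455223 , -0.01150829]))
({0.013: (np.float64(0.0372), np.float64(-0.0172)), 0.016: (np.float64(0.0364), np.float64(-0.0172))}, array([ 0.04443206, -0.01174329]))
37.375
```

View pics/w9.png

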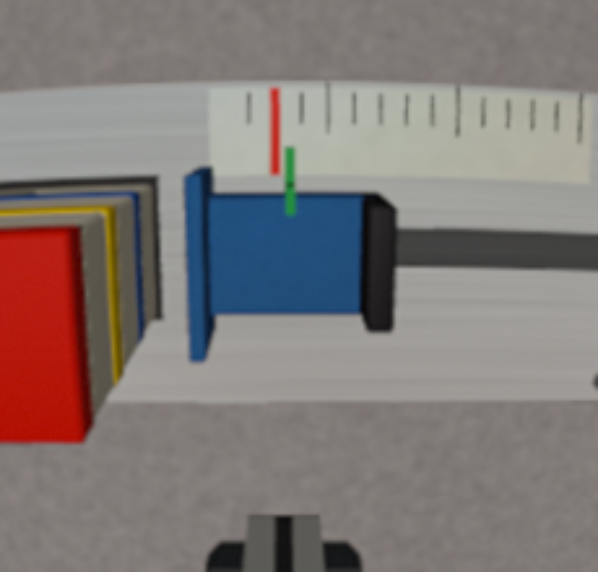

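Picture 9 shows the line at crop x 275 and the pointer at x 290, so about 5.5 mm remains. I'll finish in small pushes.

Run:
```python
from cell import bot
from h import *
bot.line_to([*w(0,-.085),.21],vel=.25); bot.line_to([*w(0,-.085),.045],vel=.25); bot.sleep(.1)
goal=-.0668+.0053; c=-.0635
for i in range(6):
    bot.line_to([*w(0,c),.045],vel=.02); bot.sleep(.2); y=dk(bot.observe()['ee_pos'])[1]; print(c,y)
    if y>goal-.0003: break
    c+=min(.002,goal-y)
print(gap(cap(bot,'wrist')))
bot.line_to([*w(0,-.085),.045],vel=.1); bot.line_to([*w(0,-.085),.21],vel=.25); bot.line_to([*w(-.03,-.012),.21],vel=.2); bot.sleep(.2)
W=cap(bot,'wrist'); print(gap(W)); cv2.imwrite('pics/w10.png',cv2.resize(W['frame'][60:280,170:400],None,fx=2.6,fy=2.6)[:,:,::-1])
print(bot.observe()['time_s'])
```

```text
-0.0635 -0.06609537194442736
-0.0615 -0.0641443621510571
-0.0595 -0.062177304640462075
-0.05882269535953792 -0.061645999009026835
({0.013: (np.float64(0.0374), np.float64(-0.0112)), 0.016: (np.float64(0.0382), np.float64(-0.0121))}, array([ 0.05041812, -0.01149048]))
({0.013: (np.float64(0.0373), np.float64(-0.0119)), 0.016: (np.float64(0.0364), np.float64(-0.0119))}, array([ 0.04980009, -0.01177852]))
43.575
```

View pics/w10.png

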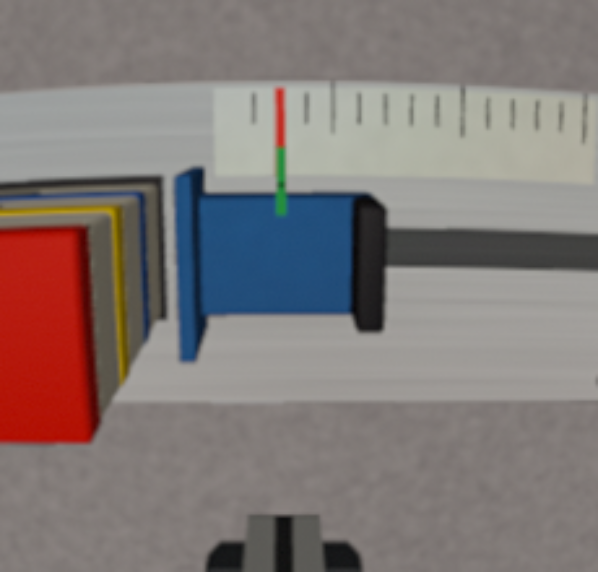

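Picture 10 shows the green pointer in line with the red line (both at crop x 280, 0.1 mm short). The gripper is clear of everything. One last check of the column, then hand in.

Run:
```python
from cell import bot
from h import *
bot.line_to([*w(0,-.11),.29],vel=.3,rot=down(TH)); bot.sleep(.2)
W=cap(bot,'wrist')
for b in blobs(W,'red',400): print('red',rect(W,b,.147))
D=cap(bot,'side'); d=pickle.load(open('cap0.pkl','rb'))['side']
diff=cv2.absdiff(D['frame'],d['frame']).max(2); print('beaker/jar/wrench change',diff[185:230,393:430].mean(),diff[140:195,353:385].mean(),diff[150:168,275:332].mean())
print(bot.observe()['time_s'],bot.observe()['contact_force'].round(1)); bot.sign_off()
```

```text
red (array([ 0.57446307, -0.12512505]), (0.051964711397886276, 0.031239958480000496), np.float32(-1.4802032))
beaker/jar/wrench change 6.4006006006006 5.654545454545454 16.57894736842105
45.5917 [-0.  -0.4 -0.7]
the job is handed in; nothing more can be done
```

The job is handed in at 45.6 s of the 69 s allowed. The column stands on the pad and the guard's pointer is on the red line.

- **Column:** I set blue, yellow and red down in that order, each lowered at 20 mm/s until contact at about 4–5 N. Looked at after placing, each lid was within about 1 mm of the pad's centre, and within 0.01 rad of its direction.
- **Guard:** I closed it by pushing its rear in small steps. Seen from straight above, the pointer reads −11.9 mm and the line −11.8 mm in the dock's y. That is about 0.1 mm short, not past it. The gripper is clear of everything.

**Checks that were weaker or disagreed:**
- **Last red-lid view:** the picture edge cut off the lid in the final wrist view, so it did not re-confirm red's position. The view after the guard was closed showed the column still standing, with no visible shift.
- **Pad position:** I used the wrist camera's. The scene and side views gave it 2–4 mm away, the scene view being partly blocked by the grey wall.
- **Bystanders:** the jar and beaker image areas hardly changed. The wrench area changed more, probably because the blue case left the edge of that crop. I did not check it further, but the arm never went near the wrench.

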